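# Pin the tin divider on the food bank shelf

## Robot

A 6-joint arm with a two-finger parallel gripper is mounted at the origin on the work surface. World frame = base frame: x ahead of the robot, y to its left, z up, the work surface at z = 0. Lengths are in m, angles in degrees, forces in N, time in s.
With the tool pointing down it reaches from about 0.3 to 0.75 m from the base axis. Payload 8.5 kg.
Tool frame: the origin (TCP) lies at the very end of the fingers, on their centre line; the grasp point (between the pads) lies 19 mm behind it; z points along the fingers, y is the line along which they close (so a half turn about z gives the same grasp; the last joint's range is limited). The gripper opens to 85 mm and grips with 20 to 120 N. Pads are 22 mm wide; open, the fingers measure 114 mm over their backs; the gripper's body (76 mm by 85 mm) begins 54 mm behind the grasp point. The pads swing forward as they close: fully open they stand 13 mm farther back than shut.
Start: joints at [58.31, 21.807, 74.336, -0, 83.858, -12.336], TCP at [0.182, 0.519, 0.231] pointing down, gripper open.
Joint ranges: [-178.18, 178.18], [-50.72, 133.34], [12.68, 142.11], [-81.47, 261.47], [9.98, 163.14], [-165.26, 165.26]. Speed limits (degrees/s): [136.94, 136.94, 180, 180, 180, 180].

## Interface

Orientations are given as a 3x3 rotation matrix whose columns are the frame's x, y, z axes.
In Python, from rig import env gives the robot as it stands.
- The arm moves only by the tool move_arm, never from a script. Its argument "plan" is a list of rows, each a list of 7 numbers: the turn, a rotation vector about the tool's x, y, z in degrees, then the shift along the tool's x, y, z in cm, then the gripper command: -1 is shut, 1 is fully open, values between are in proportion. In form: [[ax, ay, az, tx, ty, tz, jaw], ...]. A call has 1 to 5 rows; each row is the pose to reach, as a shift and turn from the pose commanded when the call began, along the tool's axes at that moment; what a row does not reach only later rows make up. A row lasts 1/10 s, in which the tool goes at most 50 mm and 8.59 degrees, less where a joint would pass 70% of its speed; a pose out of reach is approached as far as the arm can. A call with a gripper value outside its range is refused whole. The fingers move at their own pace and stop on an object; "squeeze" is the grip in N (left out, the last holds). Time passes only in rows, so rows that repeat a pose let the fingers close. It gives the time, the measured TCP pose, the force, the opening and the grip force at its end, in the units of the state.
- env.observe(): the state, without advancing time (a new reading comes with each control period).
- env.get_image(name): name is "side" or "top"; returns a dict with "color" (480x640x3 uint8, red, green, blue), "fov_y" (degrees; the focal length in pixels is half the picture's height over the tangent of half this angle, whatever the lens; pixels are square), "cx", "cy" (the principal point, pixels), "distortion" ([k1, k2, p1, p2, k3] as OpenCV has them; the pictures are not rectified), "R" (3x3) and "t" (3): a world point X has camera coordinates R X + t. Camera axes: x right, y down, z forward; pixel columns grow to the right and rows downward; lengths in m; the calibration is good to about 2 mm. A picture is of the moment at which its call begins. There is no depth.
- env.close_job(): hands the job in; it is judged then, once.
Trained networks look in a picture, given as the dict that the camera call returned (one of the last four; its "shot" number tells which), for a name from the list of things; names that differ only in an ending like _2 or _b are one class to them, and where a whole thing is asked for, a point or a joint stands for the part that bears it (a point fixed in the world has none). Each returns a list of dicts, best first, with "conf" (0 to 1); they miss things now and then, are a little off and sometimes report something else, mostly with a low value. They report only what shows in the picture. A call takes as long as a camera call. They do not tell look-alikes from the thing itself.
- env.outline_of(target, picture): "mask" (480x640 bool, what is visible of it) and "bbox" ([centre column, centre row, width, height] in pixels, round what is visible of it).
- env.tip_of(target, picture): "pixel" ([column, row] in pixels: a listed point, or the origin of a listed thing).
The state is a dict: "time_s": time; "q": joint angles; "qvel": joint speeds; "joint_efforts": joint torques, N m; "position": TCP position; "tool_rot": TCP orientation; "ft_force": force on the tool from outside, world axes, zero at the start; "wrist_torque": the same for the moment, N m; "grip_width": finger opening in m; "gripper_force": force on a finger pad.
Only numpy, scipy, OpenCV 4.12 (cv2) and the standard library are available. Lean on these libraries where they do the work, as an engineer would, in place of code of your own. Each camera call takes 0.05 s, during which the arm holds its last target. There are 200 camera calls.

## Task

The blue divider on the stock shelf is loose: slide it towards the two red tins and lock it with the red-headed locating pin from the wooden block, so that the tins get a lane that takes one row but is too narrow for two rows side by side. With the pin in the divider's boss, rest its tip lightly on the punched strip hidden inside the rail, feel along until it drops into a hole, then press the pin home until its collar lies on the boss, and let go. Keep the push and the side load on the pin light, no more than about 20 N (the strip is thin plastic), and leave the tins, the jar and the carton standing where they are.

Things in the scene. Friction and masses are not known exactly. Their poses are not given: they have to be found in the camera images.
- shelf: White steel stock shelf fixed to the bench, 460 wide (y) and 300 deep (x); origin on the bench under the middle of its deck; x points from its open front to its back, y to its left end (the tins' end), z up. Deck top at z = 50. Left end panel: inner face at y = 218, 115 high, x from -100 to 150.
- rail_mid (a point): Mid-length of the top of the hollow aluminium rail along the shelf's front (40 wide, top 54 above the bench); axes are the shelf's. A slot 14 wide runs along its top. A black punched strip is fixed inside, top face 14 below this point, 8 thick, holes of 11 every 50 along the slot's middle line. Where the row starts is not known: only that 50 of travel meets a hole. Empty for 24 below the strip.
- divider (a joint): How far the blue plastic divider has been slid along the rail towards the tins (the shelf's +y), in m, 0 to 0.160. Clear lane from the left end panel to the divider's fence = 0.240 m minus this value. About 2 N slides it; it stays where it is left. It is a saddle block on the rail, 46 (x) by 40 (y), 30 high, with an upright hole (the boss), and a fence behind it over the deck.
- boss_mouth (a point): Centre of the boss's mouth on the saddle's flat top, 84.5 above the bench; moves with the divider, axes are the shelf's. The hole, 11 wide, goes straight down 30 to the rail's slot; mouth countersunk 17 wide, 4 deep. A sprung ball 17 down grips the pin: it does not fall by itself, 4 to 8 N pushes it along. The strip's top face is 44.5 below this point.
- divider_fence (a point): Top front corner of the divider's fence, 75 behind (+x of) the boss's axis and 65 above the deck. The fence is 4 thick, starts 35 behind the boss's axis (up to 92 above the bench there), is 115 above the bench from 75 back on, and runs to the shelf's back. A rib 10 thick, no higher than the saddle, joins it to the saddle.
- pin: Locating pin, upright in the wooden block's middle hole. Origin at the centre of its tip, z up along it. Steel shank 10 in diameter, 62 long, the last 2 tapered to 7 at the tip; above it the red collar and grip (see pin_grip). 60 to 110 g. Home in a strip hole, its tip is 62 below the boss mouth, collar on the boss; on the strip between holes the collar stands 17.5 above the boss.
- pin_grip (a point): Centre of the pin's red square grip, 20 by 20 with sides along the pin's x and y, 34 tall, 83 above the tip; its top is 100 above the tip. Below it a red collar 24 in diameter, 4 thick, underside 62 above the tip.
- pin_block: Wooden block fixed to the bench, 60 (x) by 130 (y), 66 high, with three upright through holes of 13 on its y axis; origin under its middle. The pin's collar rests on the top face, its shank hangs in the middle hole.
- tin_front: Red food tin standing in the lane by the left end panel, 73 in diameter, 108 high, origin under its middle.
- tin_back: Red food tin like the first, standing behind it in the same row.
- jar: Jar with a green label and brass lid standing on the right half of the shelf, 72 in diameter, 130 high, origin under its middle.
- carton: Yellow and brown carton standing on the right half of the shelf behind the jar, 60 by 120, 150 high, origin under its middle.
Not all that is in view belongs to the job. Of the things that look like the pin, the middle-sized one is meant.

How it is judged (in metres and radians):
At the end, for the whole second after the job is handed in: Pin released, at rest and upright (4 degrees) in the divider's boss, within 4 mm of its middle, collar within 3 mm of the boss top; lane under 146 mm wide (divider over 0.094); tins, jar and carton upright, within 12 mm of their start (z of pin in the frame of boss_mouth below -0.059 m and horizontal distance between pin and boss_mouth below 0.004 m and angle between pin's own z axis and vertical below 0.07 rad and value of joint divider above 0.094 m and linear speed of pin below 0.01 m/s and distance of each of tin_front, tin_back, jar, carton from where it was at the start of the episode below 0.012 m and angle between each of tin_front, tin_back, jar, carton's own z axis and vertical below 0.1 rad); the robot touches nothing.
It fails at once if the pin is pressed too hard: the forces on it from the rail, the strip, the divider and its sprung ball (whose grip alone adds 8 to 10 N) come to more than 40 N in all (contact force between pin and shelf above 40 N).
It fails at once if the front red tin is knocked more than 12 mm away or tipped (distance of tin_front from where it was at the start of the episode above 0.012 m or angle between tin_front's own z axis and vertical above 0.2 rad).
It fails at once if the back red tin is knocked more than 12 mm away or tipped (distance of tin_back from where it was at the start of the episode above 0.012 m or angle between tin_back's own z axis and vertical above 0.2 rad).
It fails at once if the jar is knocked more than 12 mm away or tipped (distance of jar from where it was at the start of the episode above 0.012 m or angle between jar's own z axis and vertical above 0.2 rad).
It fails at once if the carton is knocked more than 12 mm away or tipped (distance of carton from where it was at the start of the episode above 0.012 m or angle between carton's own z axis and vertical above 0.2 rad).
It also fails if it takes over 72 s, if anything falls off the work surface, if the arm or the gripper's body presses on something with over 40 N, if the wrist force passes 120 N, or if a joint passes its speed limit or range.

## Working session

There is one attempt and no reset: what is moved stays moved. The work goes in short steps, Python scripts to look and compute and a tool call to move; the robot and the scene stay as the last step left them, time stands still between calls to the robot, and variables do not carry over. Pictures are saved under pics/ and viewed, at most 10 in all, crops included, and the job is handed in when it is done.

Besides the shell and the picture viewer there is one more tool, called after "Call:" as name(argument=value, ...), one argument or row to a line, values as JSON. move_arm: Moves the arm, as the interface text tells. Its arguments: {"type":"object","properties":{"plan":{"type":"array"},"squeeze":{"type":"number"}},"required":["plan"]}

```bash
mkdir -p pics
cat > h.py <<'E'
import numpy as np, cv2
from rig import env
def K(p):
    f=240/np.tan(np.radians(p["fov_y"])/2); return np.array([[f,0,p["cx"]],[0,f,p["cy"]],[0,0,1]])
def ray(p,uv):
    n=cv2.undistortPoints(np.array([[uv]],float),K(p),np.array(p["distortion"],float))[0,0]
    R=np.array(p["R"]);t=np.array(p["t"]); return -R.T@t, R.T@np.array([n[0],n[1],1])
def atz(p,uv,z):
    o,d=ray(p,uv); return o+d*(z-o[2])/d[2]
def tri(rs):
    A=0;b=0
    for o,d in rs:
        d=d/np.linalg.norm(d);P=np.eye(3)-np.outer(d,d);A=A+P;b=b+P@o
    return np.linalg.solve(A,b)
def proj(p,X):
    return cv2.projectPoints(np.array(X,float).reshape(-1,3),cv2.Rodrigues(np.array(p["R"]))[0],np.array(p["t"],float),K(p),np.array(p["distortion"],float))[0][:,0]
def save(p,n): cv2.imwrite("pics/"+n,p["color"][:,:,::-1])
E
python3 - <<'E'
from h import *
P={n:env.get_image(n) for n in("side","top")}
for n,p in P.items():
    save(p,n+"0.png"); print(n,-np.array(p["R"]).T@p["t"])
    for g in ("boss_mouth","pin_grip","pin","divider_fence","rail_mid","pin_block","tin_front","tin_back","jar","carton"):
        print(g,[(np.round(d["pixel"]).tolist(),round(d["conf"],2)) for d in env.tip_of(g,p)][:4])
s=env.observe();print(s["position"],s["tool_rot"],s["ft_force"],s["time_s"])
E
```

```text
side [ 0.02632668 -0.7678495   0.82411703]
boss_mouth [([214.0, 224.0], 0.74)]
pin_grip [([360.0, 382.0], 0.89), ([396.0, 346.0], 0.76), ([324.0, 371.0], 0.61)]
pin [([361.0, 428.0], 0.8), ([326.0, 396.0], 0.7)]
divider_fence [([244.0, 202.0], 0.92), ([393.0, 381.0], 0.59)]
rail_mid [([223.0, 246.0], 0.91)]
pin_block [([388.0, 383.0], 0.7)]
tin_front [([223.0, 183.0], 0.92)]
tin_back [([257.0, 170.0], 0.68), ([285.0, 225.0], 0.46)]
jar [([307.0, 247.0], 0.67)]
carton [([351.0, 222.0], 0.64)]
top [ 0.45528674 -0.04735236  1.14611013]
boss_mouth [([239.0, 298.0], 0.93)]
pin_grip [([491.0, 329.0], 0.81), ([442.0, 321.0], 0.63), ([470.0, 271.0], 0.45)]
pin [([457.0, 274.0], 0.44), ([437.0, 322.0], 0.44)]
divider_fence [([240.0, 261.0], 0.92)]
rail_mid [([252.0, 297.0], 0.93)]
pin_block [([457.0, 275.0], 0.93)]
tin_front [([170.0, 244.0], 0.62), ([253.0, 229.0], 0.43)]
tin_back [([164.0, 195.0], 0.9)]
jar [([311.0, 239.0], 0.73), ([252.0, 302.0], 0.45)]
carton [([310.0, 240.0], 0.64), ([311.0, 185.0], 0.57)]
[0.18224493 0.5189098  0.23131673] [[-9.43500728e-01  3.31370451e-01 -3.17964157e-05]
 [ 3.31370452e-01  9.43500727e-01 -3.59431349e-05]
 [ 1.80894485e-05 -4.44487665e-05 -9.99999999e-01]] [-0.47555079 -0.22645491 -0.02629438] 1.1
```

View pics/side0.png

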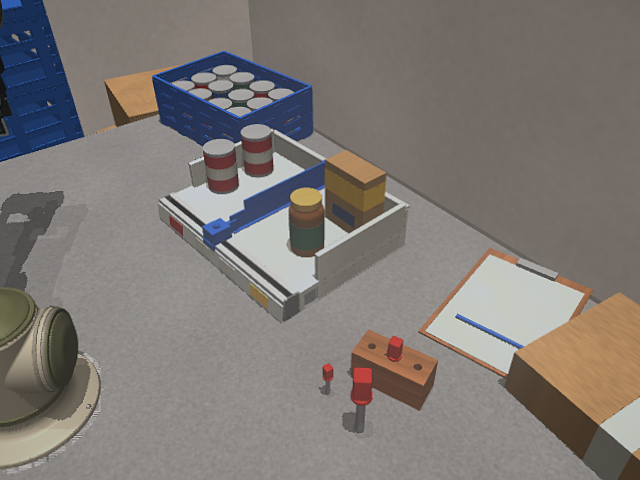

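View pics/top0.png

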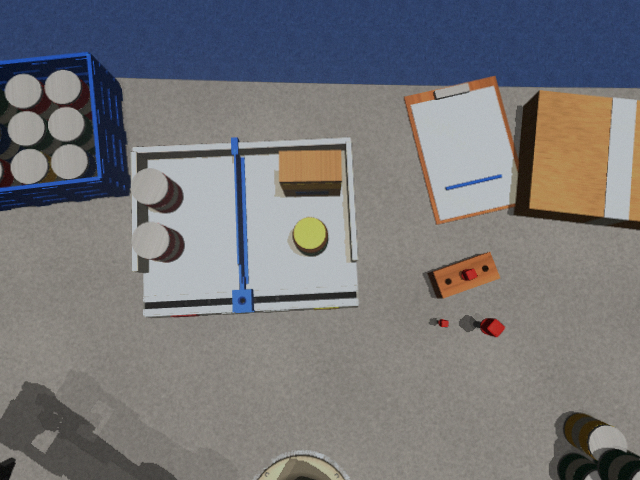

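Run:
```python
from h import *
P={n:env.get_image(n) for n in("side","top")}
def both(g,near=None):
    r=[]
    for n,p in P.items():
        c=[d["pixel"] for d in env.tip_of(g,p)]
        if near: c=sorted(c,key=lambda u:np.hypot(*(np.array(u)-near[n])))
        if not c or (near and np.hypot(*(np.array(c[0])-near[n]))>8): print(g,n,"missing");return
        r.append((p,c[0]))
    X=tri([ray(*a) for a in r]); print(g,X.round(4),[ (proj(p,X)[0]-u).round(1).tolist() for p,u in r]); return X
b=both("boss_mouth");f=both("divider_fence");r=both("rail_mid")
g=both("pin_grip",{"side":(396,346),"top":(470,271)})
t=P["top"]
for n,u,z in(("boss",env.tip_of("boss_mouth",t)[0]["pixel"],.0845),("fence",env.tip_of("divider_fence",t)[0]["pixel"],.115),("rail",env.tip_of("rail_mid",t)[0]["pixel"],.054)): print(n,atz(t,u,z).round(4))
d=f-b;print("shelf x yaw",np.degrees(np.arctan2(d[1],d[0])))
def rect(mask,z):
    c=max(cv2.findContours(mask.astype(np.uint8),0,2)[0],key=cv2.contourArea)[:,0]
    pts=np.array([atz(t,u,z)[:2] for u in c]);q=cv2.minAreaRect((pts*1000).astype(np.float32));return q
m=env.outline_of("pin_block",t)[0]["mask"];print("block",rect(m,.066),cv2.boxPoints(rect(m,.066)).round(0).tolist())
# shelf edge lines from grip color mask: rail slot dark pixels
c=t["color"].astype(int);
red=(c[...,0]>120)&(c[...,1]<60)&(c[...,2]<60);red[:, :455]=0;red[:,485:]=0;red[:262]=0;red[282:]=0
print("grip",rect(red,.104), red.sum())
for o in("tin_front","tin_back","jar","carton"):
    for d in env.tip_of(o,t)[:2]: print(o,atz(t,d["pixel"],.05).round(3),round(d["conf"],2))
def line(mask,z):
    v,u=np.nonzero(mask);w=np.array([atz(t,x,z)[:2] for x in zip(u,v)]);l=cv2.fitLine(w.astype(np.float32),cv2.DIST_HUBER,0,.01,.01).ravel();return l,np.degrees(np.arctan2(l[1],l[0])),len(w)
dark=c.sum(2)<90;dark[:285]=0;dark[312:]=0;dark[:,:148]=0;dark[:,355:]=0
print("slot",line(dark,.054))
```

```text
boss_mouth [0.441  0.1316 0.0875] [[1.4, -0.0], [-0.7, 1.2]]
divider_fence [0.5184 0.1305 0.1192] [[-0.0, 0.0], [0.0, -0.0]]
rail_mid [0.4436 0.1165 0.0411] [[-1.1, 0.0], [0.6, -0.9]]
pin_grip [ 0.5056 -0.3424  0.0924] [[-1.2, 0.2], [0.6, -0.8]]
boss [0.4434 0.1307 0.0845]
fence [0.5186 0.1313 0.115 ]
rail [0.4418 0.1157 0.054 ]
shelf x yaw -0.7846735163936719
block ((502.9187316894531, -335.8594665527344), (61.614498138427734, 143.93145751953125), 20.716785430908203) [[449.0, -279.0], [500.0, -414.0], [557.0, -392.0], [506.0, -258.0]]
grip ((504.93133544921875, -341.8280944824219), (18.215606689453125, 17.634380340576172), 26.28097915649414) 83
tin_front [0.553 0.297 0.05 ] 0.65
tin_back [0.661 0.315 0.05 ] 0.64
jar [ 0.57  -0.005  0.05 ] 0.71
carton [ 0.7   -0.013  0.05 ] 0.6Traceback (most recent call last):
  File "<stdin>", line 29, in <module>
  File "<stdin>", line 27, in line
cv2.error: OpenCV(4.12.0) /io/opencv/modules/imgproc/src/linefit.cpp:618: error: (-215:Assertion failed) npoints2 >= 0 || npoints3 >= 0 in function 'fitLine'
```

Run:
```python
from h import *
t=env.get_image("top")
c=t["color"]
a=cv2.resize(c[245:305,425:505],None,fx=9,fy=9,interpolation=cv2.INTER_CUBIC)
b=cv2.resize(c[225:325,125:365],None,fx=3.3,fy=2.6,interpolation=cv2.INTER_CUBIC)
cv2.imwrite("pics/c1.png",a[:,:,::-1])
# shelf slot line
i=c.astype(int)
for lo,hi in((150,228),(258,354)):
    u=np.arange(lo,hi); v=[]
    for k in u:
        w=np.clip(110-i[288:316,k].sum(1)/3,0,None); v.append((w*np.arange(288,316)).sum()/max(w.sum(),1e-6))
    W=np.array([atz(t,(x,y),.054)[:2] for x,y in zip(u,v)]);l=cv2.fitLine(W.astype(np.float32),cv2.DIST_HUBER,0,.01,.01).ravel()
    print("slot",l.round(4),"yaw",np.degrees(np.arctan2(l[0],-l[1]))if l[1]<0 else np.degrees(np.arctan2(-l[0],l[1])))
for n in ("divider","tin_front","tin_back"):
    for d in env.outline_of(n,t)[:2]: print(n,d["conf"],np.round(d["bbox"]))
i=c.astype(int);blue=(i[...,2]>i[...,0]+50);blue[:142]=0;blue[285:]=0;blue[:,:215]=0;blue[:,265:]=0
v,u=np.nonzero(blue)
for r in (150,180,210,240,265,280): 
    k=u[v==r];print(r,k.min(),k.max(),atz(t,(k.min(),r),.115).round(4),atz(t,(k.max(),r),.115).round(4))
```

```text
slot [ 0.0453 -0.999   0.4314  0.2362] yaw 2.5971975
slot [ 0.0708 -0.9975  0.4477  0.0138] yaw 4.0601625
divider 0.91 [245. 225.  19. 179.]
tin_front 0.98 [159. 242.  55.  39.]
tin_back 0.72 [157. 191.  54.  46.]
150 231 237 [0.7521 0.1606 0.115 ] [0.7524 0.1481 0.115 ]
180 234 244 [0.6886 0.1519 0.115 ] [0.6891 0.1312 0.115 ]
210 235 245 [0.6257 0.1473 0.115 ] [0.6262 0.1268 0.115 ]
240 236 246 [0.5635 0.1427 0.115 ] [0.564  0.1223 0.115 ]
265 239 247 [0.5124 0.1345 0.115 ] [0.5127 0.1183 0.115 ]
280 239 248 [0.4819 0.1333 0.115 ] [0.4823 0.115  0.115 ]
```

View pics/c1.png

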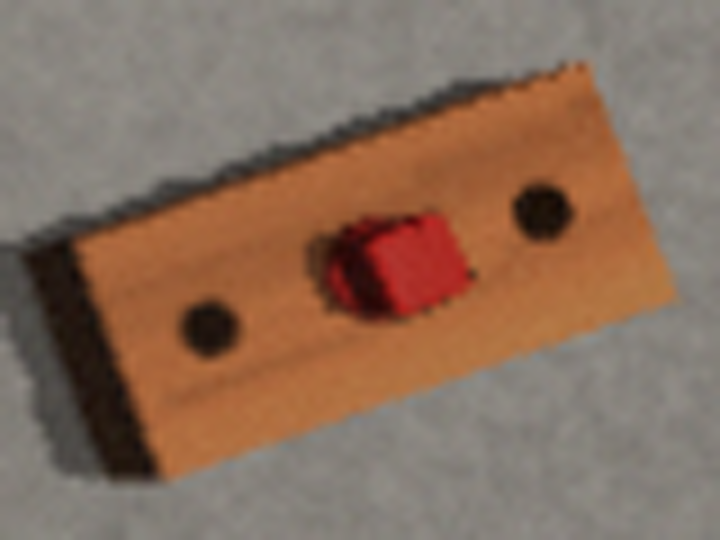

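Run:
```python
from h import *
t=env.get_image("top")
f=lambda u,v:(425+(u+.5)/9-.5,245+(v+.5)/9-.5)
A=atz(t,f(210,328),.066);B=atz(t,f(542,212),.066);print(A,B,(A+B)/2,"yaw",np.degrees(np.arctan2(-(A-B)[0],(A-B)[1])))
print("griptop",atz(t,f(422,264),.104))
s=env.observe();R=np.array(s["tool_rot"]);p=np.array(s["position"])
for T in ([.505,-.342,.25],[.505,-.342,.13]): print(((np.array(T)-p)@R*100).round(2))
print("tool y az",np.degrees(np.arctan2(R[1,1],R[0,1])),"x az",np.degrees(np.arctan2(R[1,0],R[0,0])))
```

```text
[ 0.49056354 -0.30296844  0.066     ] [ 0.51978157 -0.38146227  0.066     ] [ 0.50517256 -0.34221535  0.066     ] yaw 20.4169526873729
griptop [ 0.50501018 -0.34229993  0.104     ]
[-58.98 -70.53  -1.87]
[-58.98 -70.53  10.13]
tool y az 70.64414115441244 x az 160.64414098594654
```

Call:
move_arm(
  plan=[
    [0,0,140,-59,-70.5,-2,1],
    [0,0,140,-59,-70.5,-2,1],
    [0,0,140,-59,-70.5,-2,1],
    [0,0,140,-59,-70.5,-2,1],
    [0,0,140,-59,-70.5,-2,1],
  ],
)

```text
time_s: 2.75
position: [0.2702, 0.2832, 0.2369]
tool_rot: [[-0.46, 0.888, 0.001], [0.888, 0.46, 0.0], [-0.0, 0.001, -1.0]]
ft_force: [2.0, 0.5, 0.2]
grip_width: 0.0856
gripper_force: 0.0
```

```bash
cat > rel.py <<'E'
import sys
from h import *
from scipy.spatial.transform import Rotation as Ro
# usage: rel.py x y z xaz(deg): shift (cm) and z-turn in tool axes
T=np.array(list(map(float,sys.argv[1:4])));a=np.radians(float(sys.argv[4]))
s=env.observe();R=np.array(s["tool_rot"]);p=np.array(s["position"])
G=np.array([[np.cos(a),np.sin(a),0],[np.sin(a),-np.cos(a),0],[0,0,-1]])
print("turn",Ro.from_matrix(R.T@G).as_rotvec(degrees=True).round(2),"shift",((T-p)@R*100).round(2),"pos",p.round(4),"xaz",np.degrees(np.arctan2(R[1,0],R[0,0])).round(2),"t",s["time_s"],"w",s["grip_width"],"F",np.round(s["ft_force"],1),"q",np.round(s["q"],0))
E
python3 rel.py .505 -.342 .16 20.4
```

```text
turn [ 4.000e-02 -3.000e-02  9.696e+01] shift [-66.31  -7.89   7.7 ] pos [0.2702 0.2832 0.2369] xaz 117.36 t 2.75 w 0.08561944938106499 F [2.  0.5 0.2] q [29.  5. 96. -0. 79.  2.]
```

Call:
move_arm(
  plan=[
    [0,0,97,-66,-8,-1,1],
    [0,0,97,-66,-8,-1,1],
    [0,0,97,-66,-8,-1,1],
    [0,0,97,-66,-8,-1,1],
    [0,0,97,-66,-8,-1,1],
  ],
)

```text
time_s: 3.25
position: [0.3589, 0.0491, 0.2409]
tool_rot: [[0.27, 0.963, 0.001], [0.963, -0.27, -0.0], [0.0, 0.001, -1.0]]
ft_force: [1.1, 0.3, -0.1]
grip_width: 0.0856
gripper_force: 0.0
```

```bash
python3 rel.py .505 -.342 .16 20.4
```

```text
turn [ 6.000e-02 -4.000e-02  5.394e+01] shift [-33.72  24.61   8.11] pos [0.3589 0.0491 0.2409] xaz 74.34 t 3.25 w 0.08564405690527033 F [ 1.1  0.3 -0.1] q [-11.   2.  99.   0.  79.   5.]
```

Call:
move_arm(
  plan=[
    [0,0,54,-33.7,24.6,0,1],
    [0,0,54,-33.7,24.6,0,1],
    [0,0,54,-33.7,24.6,0,1],
    [0,0,54,-33.7,24.6,8,1],
    [0,0,54,-33.7,24.6,8,1],
  ],
)

```text
time_s: 3.75
position: [0.4466, -0.1809, 0.2117]
tool_rot: [[0.854, 0.52, 0.001], [0.52, -0.854, -0.001], [0.001, 0.001, -1.0]]
ft_force: [-0.0, 1.7, 0.7]
grip_width: 0.0858
gripper_force: 0.0
```

```bash
python3 rel.py .505 -.342 .16 20.4
```

```text
turn [ 0.07 -0.04 10.94] shift [-3.39 16.79  5.19] pos [ 0.4466 -0.1809  0.2117] xaz 31.34 t 3.75 w 0.08575360172678011 F [-0.   1.7  0.7] q [-36.  16.  87.   0.  77.  22.]
```

Call:
move_arm(
  plan=[
    [0,0,11,-3.4,16.8,5.2,1],
    [0,0,11,-3.4,16.8,5.2,1],
    [0,0,11,-3.4,16.8,5.2,1],
    [0,0,11,-3.4,16.8,5.2,1],
    [0,0,11,-3.4,16.8,5.2,0.2],
  ],
)

```text
time_s: 4.25
position: [0.5055, -0.3423, 0.1575]
tool_rot: [[0.936, 0.351, -0.002], [0.351, -0.936, 0.001], [-0.001, -0.002, -1.0]]
ft_force: [-0.2, 1.0, 0.1]
grip_width: 0.0737
gripper_force: 0.0
```

```bash
python3 rel.py .505 -.3423 .074 20.4
python3 - <<'E'
from h import *
p=env.get_image("side");cv2.imwrite("pics/s1.png",cv2.resize(p["color"][240:440,270:470],None,fx=3,fy=3)[:,:,::-1])
E
```

```text
turn [-0.1   0.07  0.17] shift [-0.04 -0.    8.35] pos [ 0.5055 -0.3423  0.1575] xaz 20.57 t 4.25 w 0.07368163678724006 F [-0.2  1.   0.1] q [-45.  31.  71.  -0.  78.  24.]
```

View pics/s1.png

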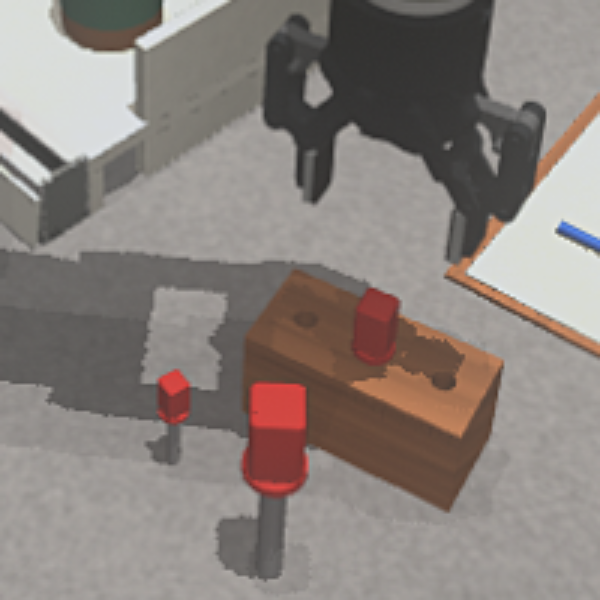

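Call:
move_arm(
  plan=[
    [0,0,0,0,0,3,0.2],
    [0,0,0,0,0,6,0],
    [0,0,0,0,0,8.4,0],
    [0,0,0,0,0,8.4,0],
    [0,0,0,0,0,8.4,-0.3],
  ],
  squeeze=60,
)

```text
time_s: 4.8
position: [0.5059, -0.3389, 0.0771]
tool_rot: [[0.935, 0.355, 0.001], [0.355, -0.935, -0.001], [0.0, 0.001, -1.0]]
ft_force: [1.0, 0.1, 0.3]
grip_width: 0.0303
gripper_force: 0.0
```

Call:
move_arm(
  plan=[
    [0,0,0,0,0,0,-0.5],
    [0,0,0,0,0,0,-1],
    [0,0,0,0,0,0,-1],
    [0,0,0,0,0,0,-1],
    [0,0,0,0,0,0,-1],
  ],
  squeeze=60,
)

```text
time_s: 5.3
position: [0.5065, -0.3402, 0.0781]
tool_rot: [[0.935, 0.354, 0.003], [0.354, -0.935, -0.003], [0.002, 0.004, -1.0]]
ft_force: [0.4, -0.6, 7.5]
grip_width: 0.0189
gripper_force: 60.5
```

```bash
python3 rel.py .505 -.3423 .074 20.4
```

```text
turn [ 0.24 -0.12  0.33] shift [-0.21  0.14  0.41] pos [ 0.5065 -0.3402  0.0781] xaz 20.73 t 5.3 w 0.018865127571669558 F [ 0.4 -0.6  7.5] q [-45.  36.  77.   0.  67.  24.]
```

Call:
move_arm(
  plan=[
    [0,0,0,0,0,-1,-1],
    [0,0,0,0,0,-4,-1],
    [0,0,0,0,0,-9,-1],
    [0,0,0,0,0,-14,-1],
    [0,0,0,0,0,-15,-1],
  ],
)

```text
time_s: 5.8
position: [0.5066, -0.3402, 0.2328]
tool_rot: [[0.935, 0.354, 0.008], [0.354, -0.935, -0.007], [0.005, 0.01, -1.0]]
ft_force: [0.7, -0.2, -0.7]
grip_width: 0.0189
gripper_force: 60.6
```

```bash
python3 rel.py .435 .131 .224 4
python3 - <<'E'
from h import *
P={n:env.get_image(n) for n in("side","top")}
s=env.observe();R=np.array(s["tool_rot"]);q=np.array(s["position"]);print("F",np.round(s["ft_force"],1),"gf",s["gripper_force"])
for g in("pin","pin_grip"):
    e=proj(P["side"],q+R[:,2]*(.07 if g=="pin" else -.013))[0]
    print(g,"exp",e.round(),[(np.round(d["pixel"],1).tolist(),round(d["conf"],2)) for d in env.tip_of(g,P["side"])],[(np.round(d["pixel"],1).tolist(),round(d["conf"],2)) for d in env.tip_of(g,P["top"])])
p=P["side"];cv2.imwrite("pics/s2.png",cv2.resize(p["color"][200:400,300:500],None,fx=3,fy=3)[:,:,::-1])
E
```

```text
turn [ 0.52 -0.34 16.74] shift [  9.98 -46.61   0.47] pos [ 0.5066 -0.3402  0.2328] xaz 20.74 t 5.8 w 0.018938538144315908 F [ 0.7 -0.2 -0.7] q [-45.  28.  64.   0.  87.  24.]
F [-0.6  0.1 -1.3] gf 60.57952523231506
pin exp [396. 316.] [([397.7, 320.1], 0.96), ([359.4, 427.1], 0.96), ([327.4, 394.3], 0.63), ([222.7, 186.1], 0.38)] [([311.7, 184.6], 0.73)]
pin_grip exp [399. 277.] [([401.0, 275.4], 0.85), ([363.2, 385.7], 0.81), ([327.0, 372.1], 0.8)] []
```

View pics/s2.png

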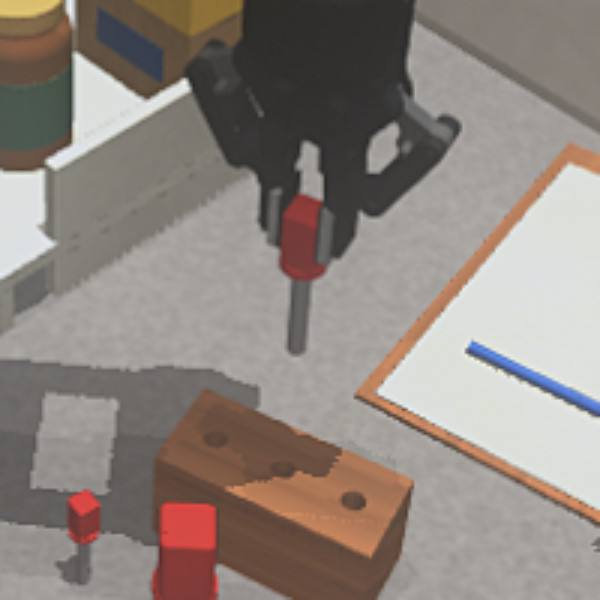

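Call:
move_arm(
  plan=[
    [0.5,-0.3,16.7,10,-46.5,0,-1],
    [0.5,-0.3,16.7,10,-46.5,0,-1],
    [0.5,-0.3,16.7,10,-46.5,0,-1],
    [0.5,-0.3,16.7,10,-46.5,0,-1],
    [0.5,-0.3,16.7,10,-46.5,0,-1],
  ],
)

```text
time_s: 6.6
position: [0.4671, -0.0901, 0.2245]
tool_rot: [[0.998, 0.07, -0.009], [0.07, -0.998, 0.009], [-0.009, -0.009, -1.0]]
ft_force: [0.8, 0.1, -1.6]
grip_width: 0.0187
gripper_force: 60.4
```

```bash
python3 rel.py .441 .131 .224 4
```

```text
turn [-0.53  0.5   0.  ] shift [ -1.05 -22.24   0.27] pos [ 0.4671 -0.0901  0.2245] xaz 4.01 t 6.6 w 0.018733507621680218 F [ 0.8  0.1 -1.6] q [-25.  15.  86.   0.  80.  61.]
```

Call:
move_arm(
  plan=[
    [-0.5,0.4,0,-1,-5,0,-1],
    [-0.5,0.4,0,-1,-10,0,-1],
    [-0.5,0.4,0,-1,-15,0,-1],
    [-0.5,0.4,0,-1,-20,0,-1],
    [-0.5,0.4,0,-1,-22.2,0,-1],
  ],
)

```text
time_s: 7.1
position: [0.4412, 0.1318, 0.2266]
tool_rot: [[0.997, 0.073, -0.002], [0.073, -0.997, -0.0], [-0.002, 0.0, -1.0]]
ft_force: [0.4, -0.7, -0.7]
grip_width: 0.0187
gripper_force: 60.5
```

Call:
move_arm(
  plan=[
    [0,0,0,0,0,2,-1],
    [0,0,0,0,0,4,-1],
    [0,0,0,0,0,4,-1],
  ],
)

```text
time_s: 7.4
position: [0.4409, 0.1287, 0.1847]
tool_rot: [[0.997, 0.071, -0.007], [0.071, -0.997, -0.001], [-0.007, 0.001, -1.0]]
ft_force: [-0.2, -0.2, -1.1]
grip_width: 0.0191
gripper_force: 60.4
```

```bash
cat > look.py <<'E'
import sys
from h import *
P={n:env.get_image(n) for n in("side","top")}
s=env.observe();R=np.array(s["tool_rot"]);q=np.array(s["position"]);print("pos",q.round(4),"F",np.round(s["ft_force"],1),"zaxis",R[:,2].round(4))
for g,X in(("pin",q+R[:,2]*.074),("pin_grip",q-R[:,2]*.009),("boss_mouth",np.array([.4415,.131,.0845])),("divider_fence",None)):
    for n,p in P.items():
        d=[(np.round(d["pixel"],1).tolist(),round(d["conf"],2)) for d in env.tip_of(g,p)]
        print(g,n,"exp",proj(p,X)[0].round(1) if X is not None else "",d[:3])
p=P["side"];c=list(map(int,sys.argv[2:6]))
cv2.imwrite("pics/"+sys.argv[1],cv2.resize(p["color"][c[2]:c[3],c[0]:c[1]],None,fx=4,fy=4,interpolation=cv2.INTER_CUBIC)[:,:,::-1])
E
python3 look.py s3.png 150 300 130 270;python3 rel.py .441 .131 .184 4
```

```text
pos [0.4425 0.1285 0.1873] F [ 0.2 -0.1 -0.9] zaxis [-1.2e-03 -9.0e-04 -1.0e+00]
pin side exp [214.5 215.1] [([325.9, 393.4], 0.81), ([359.5, 429.9], 0.76), ([213.6, 218.3], 0.5)]
pin top exp [240.7 299.6] [([474.2, 327.1], 0.59), ([436.6, 323.1], 0.4)]
pin_grip side exp [209.4 181.4] [([325.2, 370.2], 0.73), ([363.1, 380.1], 0.65), ([211.1, 180.2], 0.46)]
pin_grip top exp [233.1 300. ] [([490.5, 330.2], 0.7), ([440.5, 324.0], 0.66)]
boss_mouth side exp [215.1 225.7] [([216.7, 226.3], 0.71), ([352.6, 222.5], 0.28)]
boss_mouth top exp [241.8 299.9] []
divider_fence side exp  [([243.9, 201.9], 0.95), ([350.9, 225.3], 0.16)]
divider_fence top exp  [([241.1, 261.6], 0.96)]
turn [ 0.06 -0.07  0.02] shift [-0.16 -0.26  0.4 ] pos [0.4427 0.1285 0.188 ] xaz 4.02 t 7.9 w 0.01900286699749752 F [-0.3 -0.6 -0.7] q [ 1. 15. 92. -0. 73. 87.]
```

View pics/s3.png

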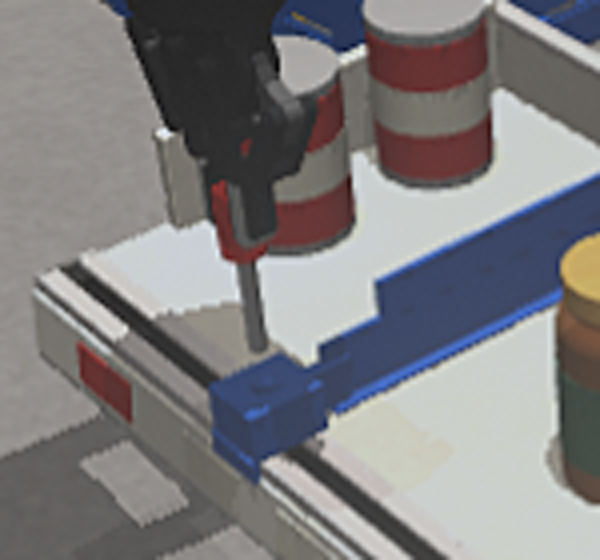

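Call:
move_arm(
  plan=[
    [0,0,0,0,-0.25,0.5,-1],
    [0,0,0,0,-0.25,1.2,-1],
    [0,0,0,0,-0.25,1.8,-1],
    [0,0,0,0,-0.25,1.8,-1],
    [0,0,0,0,-0.25,1.8,-1],
  ],
)

```text
time_s: 8.4
position: [0.4425, 0.131, 0.1695]
tool_rot: [[0.998, 0.07, 0.0], [0.07, -0.998, -0.001], [0.0, 0.001, -1.0]]
ft_force: [-0.2, -0.5, -0.6]
grip_width: 0.0188
gripper_force: 60.4
```

```bash
python3 look.py s4.png 170 270 150 250;python3 rel.py .443 .1305 .15 4
```

```text
pos [0.4426 0.131  0.1698] F [ 0.4  1.  -2.1] zaxis [ 9.e-04 -8.e-04 -1.e+00]
pin side exp [215.  221.2] [([360.6, 427.7], 0.91), ([215.5, 222.4], 0.77), ([326.5, 393.8], 0.6)]
pin top exp [240.9 299.4] [([474.5, 325.5], 0.96), ([436.8, 320.0], 0.54)]
pin_grip side exp [209.9 188.2] [([325.7, 372.1], 0.8), ([363.9, 382.7], 0.66)]
pin_grip top exp [233.4 299.8] [([489.4, 327.7], 0.89), ([442.7, 325.5], 0.39)]
boss_mouth side exp [215.1 225.7] [([215.7, 225.2], 0.95), ([256.9, 167.9], 0.48)]
boss_mouth top exp [241.8 299.9] []
divider_fence side exp  [([246.1, 196.3], 0.57)]
divider_fence top exp  [([238.4, 264.0], 0.73)]
turn [ 0.05 -0.04  0.03] shift [0.05 0.05 1.97] pos [0.4425 0.131  0.1697] xaz 4.03 t 8.9 w 0.0188895815424284 F [-0.3 -0.4 -1. ] q [ 2. 16. 94. -0. 70. 88.]
```

View pics/s4.png

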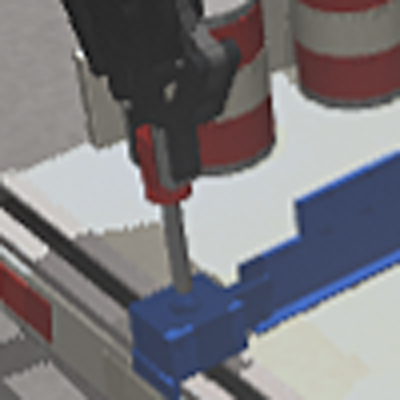

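Call:
move_arm(
  plan=[
    [0,0,0,0,0,0.3,-1],
    [0,0,0,0,0,0.6,-1],
    [0,0,0,0,0,0.9,-1],
    [0,0,0,0,0,1.1,-1],
    [0,0,0,0,0,1.1,-1],
  ],
)

```text
time_s: 9.4
position: [0.4423, 0.131, 0.1583]
tool_rot: [[0.998, 0.07, -0.0], [0.07, -0.998, -0.001], [-0.0, 0.001, -1.0]]
ft_force: [0.5, 0.4, -0.9]
grip_width: 0.019
gripper_force: 60.4
```

Call:
move_arm(
  plan=[
    [0,0,0,0,0,0.2,-1],
    [0,0,0,0,0,0.4,-1],
    [0,0,0,0,0,0.5,-1],
    [0,0,0,0,0,0.5,-1],
    [0,0,0,0,0,0.5,-1],
  ],
)

```text
time_s: 9.9
position: [0.4425, 0.131, 0.1537]
tool_rot: [[0.998, 0.07, 0.001], [0.07, -0.998, -0.001], [0.001, 0.001, -1.0]]
ft_force: [0.2, -0.2, -1.1]
grip_width: 0.019
gripper_force: 60.5
```

Call:
move_arm(
  plan=[
    [0,0,0,0,0,0.1,-1],
    [0,0,0,0,0,0.2,-1],
    [0,0,0,0,0,0.3,-1],
    [0,0,0,0,0,0.4,-1],
    [0,0,0,0,0,0.4,-1],
  ],
)

```text
time_s: 10.4
position: [0.4425, 0.1311, 0.1494]
tool_rot: [[0.998, 0.07, 0.0], [0.07, -0.998, -0.001], [0.0, 0.001, -1.0]]
ft_force: [0.8, 1.6, -1.2]
grip_width: 0.0188
gripper_force: 60.4
```

Call:
move_arm(
  plan=[
    [0,0,0,0,0,0.1,-1],
    [0,0,0,0,0,0.2,-1],
    [0,0,0,0,0,0.3,-1],
    [0,0,0,0,0,0.4,-1],
    [0,0,0,0,0,0.4,-1],
  ],
)

```text
time_s: 10.9
position: [0.4425, 0.131, 0.1455]
tool_rot: [[0.998, 0.07, 0.0], [0.07, -0.998, -0.001], [0.0, 0.001, -1.0]]
ft_force: [0.4, 2.2, -1.7]
grip_width: 0.0189
gripper_force: 60.5
```

Call:
move_arm(
  plan=[
    [0,0,0,0,0,0.1,-1],
    [0,0,0,0,0,0.2,-1],
    [0,0,0,0,0,0.3,-1],
    [0,0,0,0,0,0.4,-1],
    [0,0,0,0,0,0.4,-1],
  ],
)

```text
time_s: 11.4
position: [0.4426, 0.131, 0.1416]
tool_rot: [[0.998, 0.07, 0.001], [0.07, -0.998, -0.001], [0.001, 0.001, -1.0]]
ft_force: [0.0, 2.5, -0.1]
grip_width: 0.019
gripper_force: 60.7
```

Call:
move_arm(
  plan=[
    [0,0,0,0,0,0.1,-1],
    [0,0,0,0,0,0.2,-1],
    [0,0,0,0,0,0.3,-1],
    [0,0,0,0,0,0.4,-1],
    [0,0,0,0,0,0.4,-1],
  ],
)

```text
time_s: 11.9
position: [0.4426, 0.131, 0.1374]
tool_rot: [[0.998, 0.07, 0.001], [0.07, -0.998, -0.001], [0.001, 0.001, -1.0]]
ft_force: [2.1, 2.6, -0.9]
grip_width: 0.0189
gripper_force: 60.5
```

Call:
move_arm(
  plan=[
    [0,0,0,0,0,0.1,-1],
    [0,0,0,0,0,0.2,-1],
    [0,0,0,0,0,0.3,-1],
    [0,0,0,0,0,0.4,-1],
    [0,0,0,0,0,0.4,-1],
  ],
)

```text
time_s: 12.4
position: [0.4425, 0.131, 0.1334]
tool_rot: [[0.998, 0.07, 0.001], [0.07, -0.998, -0.001], [0.0, 0.001, -1.0]]
ft_force: [3.3, 2.2, -1.1]
grip_width: 0.0192
gripper_force: 60.4
```

Call:
move_arm(
  plan=[
    [0,0,0,0.1,0,0,-1],
    [0,0,0,0.1,0,0,-1],
  ],
)

```text
time_s: 12.6
position: [0.443, 0.131, 0.1334]
tool_rot: [[0.998, 0.07, -0.001], [0.07, -0.998, -0.001], [-0.001, 0.001, -1.0]]
ft_force: [0.7, 1.6, -0.7]
grip_width: 0.0189
gripper_force: 60.5
```

Call:
move_arm(
  plan=[
    [0,0,0,0,0,0.1,-1],
    [0,0,0,0,0,0.2,-1],
    [0,0,0,0,0,0.3,-1],
    [0,0,0,0,0,0.4,-1],
  ],
)

```text
time_s: 13.0
position: [0.4433, 0.1311, 0.1296]
tool_rot: [[0.998, 0.07, 0.0], [0.07, -0.998, -0.001], [0.0, 0.001, -1.0]]
ft_force: [0.6, 1.7, 3.2]
grip_width: 0.0188
gripper_force: 60.9
```

```bash
python3 look.py s5.png 170 270 150 250
```

```text
pos [0.4433 0.1311 0.1294] F [ 0.4  1.6 -1.1] zaxis [-2.e-04 -9.e-04 -1.e+00]
pin side exp [217.5 236.2] [([359.6, 428.8], 0.92), ([327.0, 391.8], 0.78), ([217.7, 238.2], 0.65)]
pin top exp [244.2 299. ] [([473.5, 322.1], 0.76), ([434.3, 321.7], 0.39)]
pin_grip side exp [212.7 204.5] [([362.2, 386.1], 0.93), ([324.4, 371.8], 0.8), ([213.8, 203.7], 0.53)]
pin_grip top exp [237.2 299.3] [([491.8, 328.8], 0.68), ([442.8, 326.0], 0.48)]
boss_mouth side exp [215.1 225.7] [([213.5, 224.8], 0.84)]
boss_mouth top exp [241.8 299.9] []
divider_fence side exp  []
divider_fence top exp  [([238.3, 264.1], 0.92)]
```

View pics/s5.png

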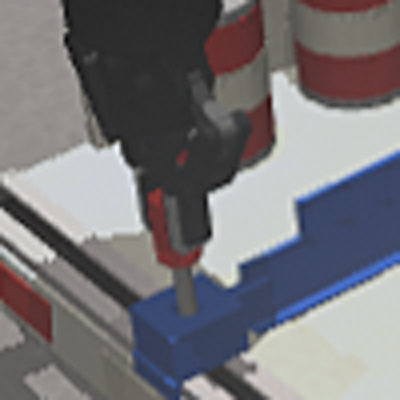

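Call:
move_arm(
  plan=[
    [0,0,0,0,-0.2,0,-1],
    [0,0,0,0,-0.6,0,-1],
    [0,0,0,0,-1.1,0,-1],
    [0,0,0,0,-1.6,0,-1],
    [0,0,0,0,-2,0,-1],
  ],
)

```text
time_s: 14.0
position: [0.4419, 0.1515, 0.1296]
tool_rot: [[0.998, 0.071, 0.0], [0.071, -0.997, -0.001], [0.0, 0.001, -1.0]]
ft_force: [-0.9, -2.3, -3.6]
grip_width: 0.0191
gripper_force: 60.2
```

Call:
move_arm(
  plan=[
    [0,0,0,0,-0.4,0,-1],
    [0,0,0,0,-0.8,0,-1],
    [0,0,0,0,-1.2,0,-1],
    [0,0,0,0,-1.6,0,-1],
    [0,0,0,0,-2,0,-1],
  ],
)

```text
time_s: 14.5
position: [0.4406, 0.1713, 0.1296]
tool_rot: [[0.998, 0.07, 0.0], [0.07, -0.998, -0.001], [0.0, 0.001, -1.0]]
ft_force: [-0.6, -3.0, -3.3]
grip_width: 0.0187
gripper_force: 60.2
```

Call:
move_arm(
  plan=[
    [0,0,0,0,-0.4,0,-1],
    [0,0,0,0,-0.8,0,-1],
    [0,0,0,0,-1.2,0,-1],
    [0,0,0,0,-1.6,0,-1],
    [0,0,0,0,-1.8,0,-1],
  ],
)

```text
time_s: 15.0
position: [0.4393, 0.1893, 0.1295]
tool_rot: [[0.998, 0.071, 0.0], [0.071, -0.998, -0.001], [0.0, 0.001, -1.0]]
ft_force: [-1.0, -1.6, -2.6]
grip_width: 0.019
gripper_force: 60.2
```

Run:
```python
from h import *
P={n:env.get_image(n) for n in("side","top")}
s=env.observe();q=np.array(s["position"]);print(q,np.round(s["ft_force"],1))
R={}
for g in("rail_mid","divider_fence","boss_mouth","tin_front","tin_back"):
    for n,p in P.items():
        R[g,n]=env.tip_of(g,p);print(g,n,[(np.round(d["pixel"],1).tolist(),round(d["conf"],2)) for d in R[g,n]][:2])
a=np.radians(4.1);ax=np.array([np.cos(a),np.sin(a)]);ay=np.array([-np.sin(a),np.cos(a)])
t=P["top"]
if R["rail_mid","top"]:
    r=atz(t,R["rail_mid","top"][0]["pixel"],.054)
    print("rail_mid",r.round(4),"tcp local y",(q[:2]-r[:2])@ay)
if R["divider_fence","top"]:
    f=atz(t,R["divider_fence","top"][0]["pixel"],.115);print("fence",f.round(4),"fence-tcp",(f[:2]-q[:2])@ay,(f[:2]-q[:2])@ax)
# shelf ends: white/gray extents of front rail in the top picture
cv2.imwrite("pics/t5.png",cv2.resize(t["color"][125:330,115:370],None,fx=2.9,fy=2.9,interpolation=cv2.INTER_CUBIC)[:,:,::-1])
```

```text
[0.43929037 0.18937452 0.12955296] [-2.5  0.2 -3.6]
rail_mid side [([226.3, 244.8], 0.91), ([201.2, 228.4], 0.19)]
rail_mid top [([251.3, 301.0], 0.87)]
divider_fence side [([229.0, 191.2], 0.66)]
divider_fence top [([210.0, 263.7], 0.9)]
boss_mouth side [([198.5, 213.8], 0.89)]
boss_mouth top [([213.5, 300.3], 0.94)]
tin_front side [([224.2, 183.4], 0.85)]
tin_front top [([170.1, 245.6], 0.63)]
tin_back side [([257.7, 170.7], 0.63)]
tin_back top [([165.3, 195.0], 0.82), ([308.4, 184.1], 0.57)]
rail_mid [0.4392 0.1158 0.054 ] tcp local y 0.07338465160479798
fence [0.5139 0.1935 0.115 ] fence-tcp -0.001260422379935804 0.07467326104101624
```

View pics/t5.png

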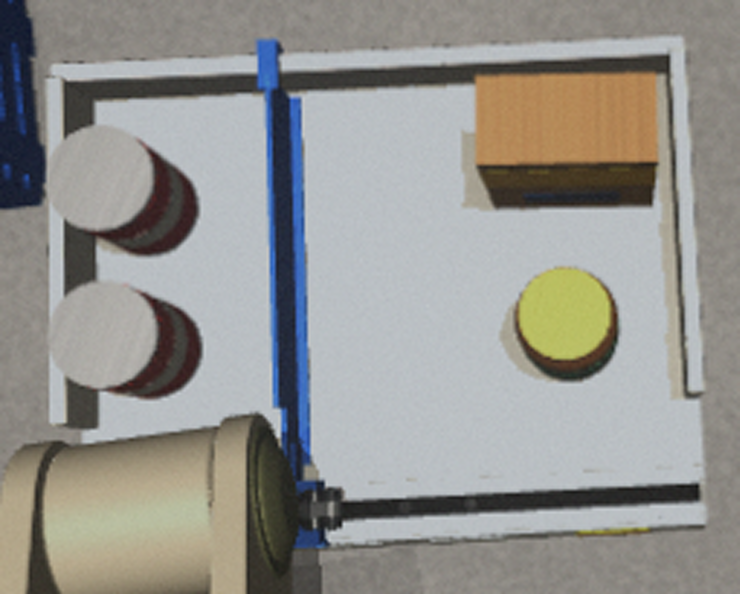

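Call:
move_arm(
  plan=[
    [0,0,0,0,0,0.3,-1],
    [0,0,0,0,0,0.6,-1],
    [0,0,0,0,0,0.9,-1],
    [0,0,0,0,0,1.2,-1],
    [0,0,0,0,0,1.2,-1],
  ],
)

```text
time_s: 16.1
position: [0.4393, 0.1888, 0.1172]
tool_rot: [[0.998, 0.07, 0.0], [0.07, -0.998, -0.001], [0.0, 0.001, -1.0]]
ft_force: [-2.0, 1.3, -2.8]
grip_width: 0.0192
gripper_force: 60.5
```

Call:
move_arm(
  plan=[
    [0,0,0,0,0,0.1,-1],
    [0,0,0,0,0,0.15,-1],
    [0,0,0,0,0,0.15,-1],
  ],
)

```text
time_s: 16.4
position: [0.4394, 0.1889, 0.1161]
tool_rot: [[0.998, 0.07, 0.001], [0.07, -0.998, -0.001], [0.0, 0.001, -1.0]]
ft_force: [-4.0, 0.5, 2.0]
grip_width: 0.0189
gripper_force: 61.0
```

```bash
python3 rel.py .443 .1305 .1135 4
python3 - <<'E'
from h import *
t=env.get_image("top")
a=np.radians(4.1);ay=np.array([-np.sin(a),np.cos(a)]);r=atz(t,(251.5,299.5),.054)
for u in((405,505),(472,503)): X=atz(t,(115+(u[0]+.5)/2.9-.5,125+(u[1]+.5)/2.9-.5),.04);print(X,(X-r)[:2]@ay)
E
```

```text
turn [ 0.06 -0.03  0.03] shift [-0.05  5.85  0.26] pos [0.4394 0.1889 0.1161] xaz 4.03 t 16.4 w 0.018947621842888455 F [-4.   0.5  2. ] q [ 9. 22. 96. -0. 62. 95.]
[0.44384922 0.11151602 0.04      ] -0.004070729074982572
[0.44632311 0.06147294 0.04      ] -0.0541626109480556
```

Call:
move_arm(
  plan=[
    [0,0,0,-0.1,0,0,-1],
    [0,0,0,-0.1,0,0.05,-1],
    [0,0,0,-0.1,0,0.1,-1],
    [0,0,0,-0.1,0,0.1,-1],
  ],
)

```text
time_s: 16.85
position: [0.439, 0.1889, 0.1152]
tool_rot: [[0.998, 0.07, 0.002], [0.07, -0.998, -0.001], [0.002, 0.001, -1.0]]
ft_force: [0.1, 0.7, 0.7]
grip_width: 0.0187
gripper_force: 60.8
```

Call:
move_arm(
  plan=[
    [0,0,0,0,0,0.05,-1],
    [0,0,0,0,0,0.1,-1],
    [0,0,0,0,0,0.1,-1],
  ],
)

```text
time_s: 17.15
position: [0.4389, 0.1888, 0.114]
tool_rot: [[0.998, 0.07, 0.002], [0.07, -0.998, -0.001], [0.001, 0.001, -1.0]]
ft_force: [2.1, 0.2, -1.0]
grip_width: 0.0187
gripper_force: 60.5
```

Call:
move_arm(
  plan=[
    [0,0,0,0.02,0,0.05,-1],
    [0,0,0,0.02,0,0.1,-1],
    [0,0,0,0.02,0,0.1,-1],
  ],
)

```text
time_s: 17.45
position: [0.4391, 0.1889, 0.1138]
tool_rot: [[0.998, 0.07, 0.002], [0.07, -0.998, -0.001], [0.002, 0.001, -1.0]]
ft_force: [-0.2, -0.4, 7.9]
grip_width: 0.019
gripper_force: 61.8
```

Call:
move_arm(
  plan=[
    [0,0,0,0,0,0.05,-1],
    [0,0,0,0,0,0.05,-1],
  ],
)

```text
time_s: 17.65
position: [0.4391, 0.1889, 0.1137]
tool_rot: [[0.998, 0.07, 0.003], [0.07, -0.998, -0.001], [0.003, 0.001, -1.0]]
ft_force: [-0.6, -0.8, 12.7]
grip_width: 0.0189
gripper_force: 62.4
```

Call:
move_arm(
  plan=[
    [0,0,0,0,-0.3,-0.03,-1],
    [0,0,0,0,-0.6,-0.03,-1],
    [0,0,0,0,-0.9,-0.03,-1],
    [0,0,0,0,-1.2,-0.03,-1],
    [0,0,0,0,-1.2,-0.03,-1],
  ],
)

```text
time_s: 18.15
position: [0.4383, 0.1999, 0.1137]
tool_rot: [[0.997, 0.071, 0.002], [0.071, -0.997, -0.003], [0.002, 0.004, -1.0]]
ft_force: [-0.5, -5.9, 10.3]
grip_width: 0.0187
gripper_force: 62.3
```

Call:
move_arm(
  plan=[
    [0,0,0,0,-0.2,0,-1],
    [0,0,0,0,-0.4,0,-1],
    [0,0,0,0,-0.4,0,-1],
  ],
)

```text
time_s: 18.45
position: [0.438, 0.2038, 0.1137]
tool_rot: [[0.997, 0.071, 0.002], [0.071, -0.997, -0.004], [0.002, 0.004, -1.0]]
ft_force: [0.4, -7.2, 11.1]
grip_width: 0.0192
gripper_force: 62.3
```

Call:
move_arm(
  plan=[
    [0,0,0,0,-0.15,0,-1],
    [0,0,0,0,-0.3,0,-1],
    [0,0,0,0,-0.3,0,-1],
  ],
)

```text
time_s: 18.75
position: [0.4378, 0.2067, 0.1137]
tool_rot: [[0.997, 0.071, 0.002], [0.071, -0.997, -0.004], [0.002, 0.004, -1.0]]
ft_force: [0.1, -6.9, 10.7]
grip_width: 0.019
gripper_force: 62.3
```

Call:
move_arm(
  plan=[
    [0,0,0,0,-0.1,0,-1],
    [0,0,0,0,-0.2,0,-1],
    [0,0,0,0,-0.2,0,-1],
  ],
)

```text
time_s: 19.05
position: [0.4376, 0.2088, 0.1137]
tool_rot: [[0.997, 0.071, 0.002], [0.071, -0.997, -0.003], [0.002, 0.003, -1.0]]
ft_force: [0.2, -6.8, 9.4]
grip_width: 0.019
gripper_force: 62.2
```

Call:
move_arm(
  plan=[
    [0,0,0,0,-0.1,0,-1],
    [0,0,0,0,-0.15,0,-1],
    [0,0,0,0,-0.15,0,-1],
  ],
)

```text
time_s: 19.35
position: [0.4374, 0.2105, 0.1135]
tool_rot: [[0.997, 0.071, 0.002], [0.071, -0.997, -0.003], [0.002, 0.003, -1.0]]
ft_force: [-0.0, -5.2, 7.4]
grip_width: 0.0188
gripper_force: 61.8
```

Call:
move_arm(
  plan=[
    [0,0,0,0,-0.05,0,-1],
    [0,0,0,0,-0.1,0,-1],
    [0,0,0,0,-0.1,0,-1],
  ],
)

```text
time_s: 19.65
position: [0.4372, 0.212, 0.113]
tool_rot: [[0.998, 0.07, 0.001], [0.07, -0.998, -0.001], [0.001, 0.001, -1.0]]
ft_force: [2.3, -2.1, 1.5]
grip_width: 0.0192
gripper_force: 60.9
```

Call:
move_arm(
  plan=[
    [0,0,0,0,-0.05,0,-1],
    [0,0,0,0,-0.1,0,-1],
    [0,0,0,0,-0.1,0,-1],
  ],
)

```text
time_s: 19.95
position: [0.4371, 0.2133, 0.1129]
tool_rot: [[0.998, 0.07, 0.001], [0.07, -0.998, -0.001], [0.001, 0.001, -1.0]]
ft_force: [1.8, -2.2, 2.7]
grip_width: 0.0188
gripper_force: 60.9
```

Call:
move_arm(
  plan=[
    [0,0,0,0.03,0,0.05,-1],
    [0,0,0,0.03,0,0.1,-1],
    [0,0,0,0.03,0,0.1,-1],
  ],
)

```text
time_s: 20.25
position: [0.4371, 0.2133, 0.1117]
tool_rot: [[0.998, 0.07, 0.0], [0.07, -0.998, -0.001], [0.0, 0.001, -1.0]]
ft_force: [1.3, -1.3, -0.1]
grip_width: 0.0186
gripper_force: 60.7
```

Call:
move_arm(
  plan=[
    [0,0,0,0,0,0.05,-1],
    [0,0,0,0,0,0.1,-1],
    [0,0,0,0,0,0.1,-1],
  ],
)

```text
time_s: 20.55
position: [0.4371, 0.2133, 0.1108]
tool_rot: [[0.998, 0.07, 0.0], [0.07, -0.998, -0.001], [0.0, 0.001, -1.0]]
ft_force: [0.2, -1.8, 1.2]
grip_width: 0.0188
gripper_force: 60.8
```

Call:
move_arm(
  plan=[
    [0,0,0,0,0,0.1,-1],
    [0,0,0,0,0,0.2,-1],
    [0,0,0,0,0,0.3,-1],
    [0,0,0,0,0,0.4,-1],
    [0,0,0,0,0,0.5,-1],
  ],
)

```text
time_s: 21.05
position: [0.4372, 0.2133, 0.1058]
tool_rot: [[0.998, 0.07, 0.0], [0.07, -0.998, -0.001], [0.0, 0.001, -1.0]]
ft_force: [1.0, -2.7, 2.3]
grip_width: 0.019
gripper_force: 61.0
```

Call:
move_arm(
  plan=[
    [0,0,0,0,0,0.1,-1],
    [0,0,0,0,0,0.2,-1],
    [0,0,0,0,0,0.3,-1],
    [0,0,0,0,0,0.4,-1],
    [0,0,0,0,0,0.5,-1],
  ],
)

```text
time_s: 21.55
position: [0.4372, 0.2133, 0.1008]
tool_rot: [[0.998, 0.07, 0.001], [0.07, -0.998, -0.001], [0.001, 0.001, -1.0]]
ft_force: [1.5, -2.8, 3.2]
grip_width: 0.0192
gripper_force: 61.0
```

Call:
move_arm(
  plan=[
    [0,0,0,0.02,0.02,0.1,-1],
    [0,0,0,0.02,0.02,0.2,-1],
    [0,0,0,0.02,0.02,0.3,-1],
    [0,0,0,0.02,0.02,0.35,-1],
  ],
)

```text
time_s: 21.95
position: [0.4373, 0.2132, 0.0972]
tool_rot: [[0.998, 0.07, 0.0], [0.07, -0.998, -0.001], [0.0, 0.001, -1.0]]
ft_force: [-0.1, -0.9, 1.4]
grip_width: 0.0192
gripper_force: 61.0
```

Call:
move_arm(
  plan=[
    [0,0,0,0,0,0.05,-1],
    [0,0,0,0,0,0.1,-1],
    [0,0,0,0,0,0.1,-1],
  ],
)

```text
time_s: 22.25
position: [0.4373, 0.2131, 0.0965]
tool_rot: [[0.998, 0.07, 0.0], [0.07, -0.998, -0.001], [0.0, 0.001, -1.0]]
ft_force: [-0.4, -2.3, 4.8]
grip_width: 0.0189
gripper_force: 61.4
```

Call:
move_arm(
  plan=[
    [0,0,0,0,0,0.05,-1],
    [0,0,0,0,0,0.05,-1],
  ],
)

```text
time_s: 22.45
position: [0.4374, 0.2131, 0.0965]
tool_rot: [[0.998, 0.07, 0.001], [0.07, -0.998, -0.001], [0.001, 0.001, -1.0]]
ft_force: [-2.0, -1.8, 9.4]
grip_width: 0.0191
gripper_force: 62.1
```

Call:
move_arm(
  plan=[
    [0,0,0,0,0,0.03,-1],
    [0,0,0,0,0,0.03,-1],
  ],
)

```text
time_s: 22.65
position: [0.4374, 0.2132, 0.0965]
tool_rot: [[0.998, 0.07, 0.001], [0.07, -0.998, -0.001], [0.001, 0.001, -1.0]]
ft_force: [-4.5, -2.6, 13.3]
grip_width: 0.019
gripper_force: 62.5
```

Call:
move_arm(
  plan=[
    [0,0,0,0,0,-0.1,-1],
    [0,0,0,0,0,-0.1,-0.4],
    [0,0,0,0,0,-0.1,-0.2],
    [0,0,0,0,0,-0.1,0],
    [0,0,0,0,0,-0.1,0],
  ],
)

```text
time_s: 23.15
position: [0.4374, 0.2132, 0.0964]
tool_rot: [[0.998, 0.07, 0.0], [0.07, -0.998, -0.001], [0.0, 0.001, -1.0]]
ft_force: [-0.3, 0.2, 0.2]
grip_width: 0.0427
gripper_force: 0.0
```

Call:
move_arm(
  plan=[
    [0,0,0,0,0,-0.5,0],
    [0,0,0,0,0,-2,0],
    [0,0,0,0,0,-5,0],
    [0,0,0,0,0,-9,0],
    [0,0,0,0,0,-14,0],
  ],
)

```text
time_s: 23.65
position: [0.4365, 0.2131, 0.2375]
tool_rot: [[0.998, 0.07, -0.002], [0.07, -0.998, -0.001], [-0.002, 0.001, -1.0]]
ft_force: [0.7, 0.5, 0.2]
grip_width: 0.0425
gripper_force: 0.0
```

Call:
move_arm(
  plan=[
    [0,0,0,-3,5,-3,0],
    [0,0,0,-6,10,-3,0],
    [0,0,0,-6,15,-3,0],
    [0,0,0,-6,20,-3,0],
    [0,0,0,-6,25,-3,0],
  ],
)

```text
time_s: 24.15
position: [0.3932, -0.022, 0.2675]
tool_rot: [[0.997, 0.071, 0.002], [0.071, -0.997, -0.001], [0.002, 0.001, -1.0]]
ft_force: [0.9, 1.3, -0.5]
grip_width: 0.0429
gripper_force: 0.0
```

```bash
python3 look.py s6.png 130 280 100 250
python3 - <<'E'
from h import *
P={n:env.get_image(n) for n in("side","top")}
for g in("tin_front","tin_back","jar","carton","rail_mid"):
    print(g,[[(np.round(d["pixel"]).tolist(),round(d["conf"],2)) for d in env.tip_of(g,p)][:2] for p in P.values()])
E
```

```text
pos [ 0.3941 -0.0254  0.267 ] F [ 0.1 -0.  -0.3] zaxis [ 0.0012 -0.0023 -1.    ]
pin side exp [228.8 229.4] [([357.2, 430.1], 0.9), ([324.4, 392.9], 0.67)]
pin top exp [315.2 327.8] [([473.4, 323.6], 0.85), ([206.2, 300.1], 0.67), ([436.2, 320.5], 0.48)]
pin_grip side exp [223.5 190.7] [([361.8, 382.3], 0.9), ([194.2, 201.5], 0.6), ([323.1, 373.5], 0.48)]
pin_grip top exp [313.9 331. ] [([493.1, 325.4], 0.6), ([442.9, 324.7], 0.56)]
boss_mouth side exp [215.1 225.7] [([191.9, 206.6], 0.79)]
boss_mouth top exp [241.8 299.9] [([200.0, 303.1], 0.87)]
divider_fence side exp  [([222.8, 183.8], 0.82), ([392.4, 382.5], 0.73)]
divider_fence top exp  [([199.8, 265.6], 0.82)]
tin_front [[], [([169.0, 244.0], 0.82)]]
tin_back [[([258.0, 170.0], 0.82)], [([166.0, 195.0], 0.75)]]
jar [[([305.0, 246.0], 0.61)], [([312.0, 239.0], 0.61), ([170.0, 245.0], 0.52)]]
carton [[], [([312.0, 187.0], 0.59)]]
rail_mid [[([223.0, 245.0], 0.66)], [([251.0, 299.0], 0.65)]]
```

View pics/s6.png

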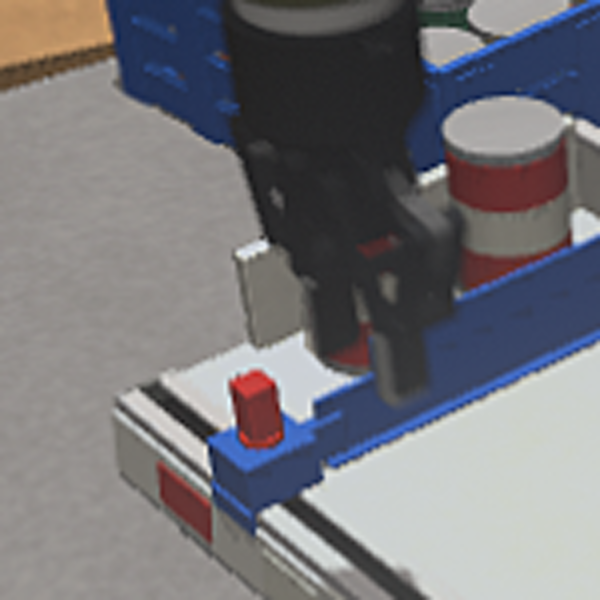

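The picture shows the pin upright with its collar on the boss (crop 258,440), the tins and jar unmoved, and the gripper clear. The divider is at about 0.12, so I'm handing the job in.

```bash
python3 -c "
from rig import env
print(env.close_job())"
```

```text
the job is handed in; nothing more can be done
None
```

The job is handed in: the divider sits at about 0.12 m (lane about 120 mm), and the pin dropped into a strip hole, seated with its collar on the boss and was released; the last pictures show the tins, jar and carton still standing where they were, and the judge returned no verdict.

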